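Move the enamel jars to the kiln rack in reverse order

ROBOT

A 6-joint arm with a two-finger parallel gripper is mounted at the origin on the work surface. World frame = base frame: x ahead of the robot, y to its left, z up, the work surface at z = 0. Lengths are in mm, angles in rad, forces in N, time in s.
With the tool pointing down it reaches from about 300 to 775 mm from the base axis. Payload 14.6 kg.
Tool frame: the origin (TCP) lies on the front face of the gripper's body, between the roots of the fingers; the fingertips stand 97 mm ahead of it and the grasp point (between the pads) lies 78 mm ahead of it; z points along the fingers, y is the direction in which the jaws open and shut (so a half turn about z gives the same grasp; the last joint's range is limited). The gripper opens to 94 mm and grips with 3 to 60 N. Pads are 16 mm wide; open, the fingers measure 119 mm over their backs; the gripper's body (75 mm by 177 mm) begins 78 mm behind the grasp point.
Start: joints at [-1.366, 0.3, 1.521, -0, 1.321, -0.067], TCP at [147.65, -529.801, 302.646] pointing down, gripper open.
Joint ranges: [-3.03, 3.03], [-0.79, 2.21], [0.23, 2.52], [-1.04, 4.18], [0, 3.07], [-2.55, 2.55]. Speed limits (rad/s): [2.22, 2.22, 2.57, 3.14, 3.14, 3.14].

INTERFACE

Orientations are given as [roll, pitch, yaw] about the fixed x, y, z axes, in that order (R = Rz(yaw) Ry(pitch) Rx(roll)).
In Python, from cell import manip, eyes, finder gives the robot as it stands.
- The arm moves only by the tool drive_tool, never from a script. Its argument "rows" is a list of rows, each an object with "offset": the shift along the tool's x, y, z in mm, a list of three; "spin": the turn about the tool's z in degrees; "jaw": the finger opening in mm, from 0 to 94. In form: [{"offset": [dx, dy, dz], "spin": spin, "jaw": jaw}, ...]. A call has 1 to 20 rows; each row shifts and turns the commanded pose from where the row before left it, along the tool's axes as they then stand; what a row does not reach is not made up. A row lasts 1/10 s, in which the tool goes at most 50 mm and 8.59 degrees, less where a joint would pass 70% of its speed; a pose out of reach is approached as far as the arm can. A call is refused whole if a number of a shift passes 50 or a number of a turn 8.59, either way. A call with a gripper value outside its range is refused whole. The fingers move at their own pace and stop on an object; "force" is the grip in N (left out, the last holds). Time passes only in rows, so rows that do not move let the fingers close. It gives the time, the measured TCP pose, the force and the opening at its end, in the units of the state.
- manip.read_state(): the state, without advancing time (a new reading comes with each control period).
- eyes.camera(name): name is "scene" or "top"; returns a dict with "color" (420x560x3 uint8, blue, green, red), "depth" (420x560 float32, mm along the optical axis (not along the pixel's ray), 0 where there is no reading), "vfov" (degrees; the focal length in pixels is half the picture's height over the tangent of half this angle, whatever the lens; pixels are square), "cx", "cy" (the principal point, pixels), "rvec" (rotation vector, rad) and "tvec" (3), from world to camera coordinates, as OpenCV has them. Camera axes: x right, y down, z forward; pixel columns grow to the right and rows downward; lengths in mm; the calibration is good to about 2 mm. A picture is of the moment at which its call begins.
- manip.sign_off(): hands the job in, once; it reports no verdict.
Trained networks look in the newest picture that a camera, given by its name, has taken for a name from the list of things; names that differ only in an ending like _2 or _b are one class to them, and where a whole thing is asked for, a point or a joint stands for the part that bears it (a point fixed in the world has none). Each returns a list of dicts, best first, with "p" (0 to 1); they miss things now and then, are a little off and sometimes report something else, mostly with a low value. They report only what shows in the picture. A call takes as long as a camera call.
- finder.find_in(camera, target): "uv" ([column, row] in pixels, amid what is visible of it).
The state is a dict: "clock": time; "joints": joint angles; "qd": joint speeds; "effort": joint torques, N m; "eef_pos": TCP position; "eef_rot": TCP orientation; "wrist_force": force on the tool from outside, world axes, zero at the start; "moment": the same for the moment, N m; "finger_gap": finger opening in mm.
Only numpy, scipy, OpenCV 4.12 (cv2) and the standard library are available. Lean on these libraries where they do the work, as an engineer would, in place of code of your own. Each camera call takes 0.05 s, during which the arm holds its last target. There are 200 camera calls.

TASK

Move the four enamel jars from the dark wooden rack into the grey metal rack in reverse order: the jar that stood nearest the brass knob of the wooden rack goes into the pocket farthest from the brass knob of the metal rack, the next one beside it, and so on, so that the last ends nearest the knob (the colour tags on the wooden rack show where each jar stood). Keep the jars upright, set each one down flat in its own pocket rather than dropping it, and leave the purple wax post and the white paste pot where they are.

Things in the scene. Friction and masses are not known exactly. Their poses are not given: they have to be found in the camera images.
- red_jar: Loose upright round enamel jar, clear with red filling and red screw lid; plain cylinder 36 mm across, 54 mm high (lid: top 15 mm), about 90 g. Origin: centre of its underside; z up. Starts standing in a pocket of the wooden rack.
- yellow_jar: Loose upright round enamel jar, clear with yellow filling and yellow screw lid; plain cylinder 36 mm across, 54 mm high (lid: top 15 mm), about 90 g. Origin: centre of its underside; z up. Starts standing in a pocket of the wooden rack.
- blue_jar: Loose upright round enamel jar, clear with blue filling and blue screw lid; plain cylinder 36 mm across, 54 mm high (lid: top 15 mm), about 90 g. Origin: centre of its underside; z up. Starts standing in a pocket of the wooden rack.
- green_jar: Loose upright round enamel jar, clear with green filling and green screw lid; plain cylinder 36 mm across, 54 mm high (lid: top 15 mm), about 90 g. Origin: centre of its underside; z up. Starts standing in a pocket of the wooden rack.
- red_tag: Flat red colour tag, 24 x 38 x 3 mm, fixed on the low ledge of the wooden rack beside the pocket in which the red jar starts (46 mm to the rack's -x side of the jar). Does not move; keeps a record of the first order. Origin: centre of its underside, 6 mm above the bench.
- yellow_tag: Flat yellow colour tag, 24 x 38 x 3 mm, fixed on the low ledge of the wooden rack beside the pocket in which the yellow jar starts (46 mm to the rack's -x side of the jar). Does not move; keeps a record of the first order. Origin: centre of its underside, 6 mm above the bench.
- blue_tag: Flat blue colour tag, 24 x 38 x 3 mm, fixed on the low ledge of the wooden rack beside the pocket in which the blue jar starts (46 mm to the rack's -x side of the jar). Does not move; keeps a record of the first order. Origin: centre of its underside, 6 mm above the bench.
- green_tag: Flat green colour tag, 24 x 38 x 3 mm, fixed on the low ledge of the wooden rack beside the pocket in which the green jar starts (46 mm to the rack's -x side of the jar). Does not move; keeps a record of the first order. Origin: centre of its underside, 6 mm above the bench.
- wood_rack: Dark brown wooden rack, fixed, full at first. 4 open pockets, 50 mm square inside, centres at own x 0, y +82.5, +27.5, -27.5, -82.5 mm; floor 6 mm and wall tops 18 mm above the bench, walls 5 mm. Row 60 (x) by 225 (y) mm; brass knob (24 mm wide, 46 mm high) at y +124.5 on a 24 mm tongue. Origin: row centre, on the bench. Tags on a ledge (32 wide, 6 high) along its -x side, towards the robot.
- metal_rack: Grey aluminium rack, fixed, empty at the start. 4 open pockets, 50 mm square inside, centres at own x 0, y +82.5, +27.5, -27.5, -82.5 mm; floor 6 mm and wall tops 18 mm above the bench, walls 5 mm. Row 60 (x) by 225 (y) mm; brass knob (24 mm wide, 46 mm high) at y +124.5 on a 24 mm tongue. Origin: row centre, on the bench. No ledge. On the other side from the wooden rack, turned to any yaw.
- wax_post: Bystander: short purple wax post on a dark wooden base 75 mm square, with a dark steel plate on top; 72 mm high, loose. Origin: centre of its underside. Stands between the racks, at the far side.
- paste_pot: Bystander: low white lidded pot, 64 mm across, 41 mm high, loose. Origin: centre of its underside. Stands between the racks, at the robot's side.

How it is judged (in metres and radians):
At the end, for the whole second after the job is handed in: Each jar stands in the metal-rack pocket mirroring its tag (tag at wooden rack y, jar at metal rack -y): within 12 mm of the pocket centre in x and in y, underside within 4 mm of the pocket floor height, upright within 0.12 rad, slower than 0.02 m/s (x of red_jar in the frame of metal_rack between -0.012 and 0.012 m and z of red_jar in the frame of metal_rack between 0.002 and 0.01 m and angle between each of red_jar, yellow_jar, blue_jar, green_jar's own z axis and vertical below 0.12 rad and linear speed of each of red_jar, yellow_jar, blue_jar, green_jar below 0.02 m/s and ((y of red_jar in the frame of metal_rack between -0.0945 and -0.0705 m and y of red_tag in the frame of wood_rack between 0.0625 and 0.1025 m) or (y of red_jar in the frame of metal_rack between -0.0395 and -0.0155 m and y of red_tag in the frame of wood_rack between 0.0075 and 0.0475 m) or (y of red_jar in the frame of metal_rack between 0.0155 and 0.0395 m and y of red_tag in the frame of wood_rack between -0.0475 and -0.0075 m) or (y of red_jar in the frame of metal_rack between 0.0705 and 0.0945 m and y of red_tag in the frame of wood_rack between -0.1025 and -0.0625 m)) and x of yellow_jar in the frame of metal_rack between -0.012 and 0.012 m and z of yellow_jar in the frame of metal_rack between 0.002 and 0.01 m and ((y of yellow_jar in the frame of metal_rack between -0.0945 and -0.0705 m and y of yellow_tag in the frame of wood_rack between 0.0625 and 0.1025 m) or (y of yellow_jar in the frame of metal_rack between -0.0395 and -0.0155 m and y of yellow_tag in the frame of wood_rack between 0.0075 and 0.0475 m) or (y of yellow_jar in the frame of metal_rack between 0.0155 and 0.0395 m and y of yellow_tag in the frame of wood_rack between -0.0475 and -0.0075 m) or (y of yellow_jar in the frame of metal_rack between 0.0705 and 0.0945 m and y of yellow_tag in the frame of wood_rack between -0.1025 and -0.0625 m)) and x of blue_jar in the frame of metal_rack between -0.012 and 0.012 m and z of blue_jar in the frame of metal_rack between 0.002 and 0.01 m and ((y of blue_jar in the frame of metal_rack between -0.0945 and -0.0705 m and y of blue_tag in the frame of wood_rack between 0.0625 and 0.1025 m) or (y of blue_jar in the frame of metal_rack between -0.0395 and -0.0155 m and y of blue_tag in the frame of wood_rack between 0.0075 and 0.0475 m) or (y of blue_jar in the frame of metal_rack between 0.0155 and 0.0395 m and y of blue_tag in the frame of wood_rack between -0.0475 and -0.0075 m) or (y of blue_jar in the frame of metal_rack between 0.0705 and 0.0945 m and y of blue_tag in the frame of wood_rack between -0.1025 and -0.0625 m)) and x of green_jar in the frame of metal_rack between -0.012 and 0.012 m and z of green_jar in the frame of metal_rack between 0.002 and 0.01 m and ((y of green_jar in the frame of metal_rack between -0.0945 and -0.0705 m and y of green_tag in the frame of wood_rack between 0.0625 and 0.1025 m) or (y of green_jar in the frame of metal_rack between -0.0395 and -0.0155 m and y of green_tag in the frame of wood_rack between 0.0075 and 0.0475 m) or (y of green_jar in the frame of metal_rack between 0.0155 and 0.0395 m and y of green_tag in the frame of wood_rack between -0.0475 and -0.0075 m) or (y of green_jar in the frame of metal_rack between 0.0705 and 0.0945 m and y of green_tag in the frame of wood_rack between -0.1025 and -0.0625 m))); the robot touches nothing.
It fails at once if a jar is tipped more than 40 degrees (angle between any of red_jar, yellow_jar, blue_jar, green_jar's own z axis and vertical above 0.7 rad).
It fails at once if a jar is let fall (moves faster than 0.8 m/s out of the fingers: a drop of over 3 cm) ((linear speed of red_jar above 0.8 m/s and contact force between the fingers and red_jar below 0.05 N) or (linear speed of yellow_jar above 0.8 m/s and contact force between the fingers and yellow_jar below 0.05 N) or (linear speed of blue_jar above 0.8 m/s and contact force between the fingers and blue_jar below 0.05 N) or (linear speed of green_jar above 0.8 m/s and contact force between the fingers and green_jar below 0.05 N)).
It fails at once if the wax post or the paste pot is moved by more than 15 mm (distance of any of wax_post, paste_pot from where it was at the start of the episode above 0.015 m).
It also fails if it takes over 102 s, if anything falls off the work surface, if the arm or the gripper's body presses on something with over 40 N, if the wrist force passes 120 N, or if a joint passes its speed limit or range.

## Working session

There is one attempt and no reset: what is moved stays moved. The work goes in short steps, Python scripts to look and compute and a tool call to move; the robot and the scene stay as the last step left them, time stands still between calls to the robot, and variables do not carry over. Pictures are saved under pics/ and viewed, about 12 in all and at most 16, crops included, and the job is handed in when it is done.

Besides the shell and the picture viewer there is one more tool, called after "Call:" in YAML: its name, and indented under it one key for each argument. drive_tool: Moves the arm, as the interface text tells. Its arguments: {"type":"object","properties":{"rows":{"type":"array","items":{"type":"object","properties":{"offset":{"type":"array","items":{"type":"number"}},"spin":{"type":"number"},"jaw":{"type":"number"}}}},"force":{"type":"number"}},"required":["rows"]}

```bash
ls; mkdir -p pics; cat > h.py <<'E'
import numpy as np, cv2
from cell import manip, eyes, finder
def unproj(c,u,v,z=None):
    f=210/np.tan(np.radians(c['vfov'])/2); R=cv2.Rodrigues(np.array(c['rvec'],float))[0]; t=np.array(c['tvec'],float).ravel()
    d=np.array([(u-c['cx'])/f,(v-c['cy'])/f,1.])
    o=-R.T@t; r=R.T@d
    if z is None: return o+r*c['depth'][int(round(v)),int(round(u))]
    return o+r*(z-o[2])/r[2]
E
python3 - <<'E'
from h import *
s=manip.read_state(); print({k:np.round(v,3) for k,v in s.items()})
for n in('top','scene'):
    c=eyes.camera(n); cv2.imwrite(f'pics/{n}0.png',c['color']); print(n,c['vfov'],c['cx'],c['cy'],c['rvec'],c['tvec'])
    for k in 'red_jar yellow_jar blue_jar green_jar red_tag yellow_tag blue_tag green_tag wood_rack metal_rack wax_post paste_pot'.split():
        for r in finder.find_in(n,k)[:2]:
            print(k,np.round(r['uv'],1),round(r['p'],2),np.round(unproj(c,*r['uv'])), np.round(unproj(c,*r['uv'],z=60 if 'jar' in k else 9)[:2]))
E
```

```text
pics
{'clock': np.float64(0.0), 'joints': array([-1.366,  0.3  ,  1.522, -0.   ,  1.321, -0.067]), 'qd': array([-0.001, -0.001,  0.   , -0.001,  0.001,  0.001]), 'effort': array([-0.0000e+00, -5.3181e+01, -3.5274e+01,  7.1000e-02,  2.4000e-02,
       -0.0000e+00]), 'eef_pos': array([ 147.615, -529.657,  302.079]), 'eef_rot': array([-3.14 , -0.   ,  0.272]), 'wrist_force': array([ 0.314, -0.804, -0.22 ]), 'moment': array([-0.022, -0.035,  0.   ]), 'finger_gap': np.float64(94.205)}
top 57.041157621407066 281.8649641002613 207.2244438045087 [ 2.17899672 -2.1246357   0.16721293] [-30.21830997 562.65300866 744.41460398]
red_jar [128.9 219.2] 0.75 [529. 283.  62.] [529. 284.]
yellow_jar [109.3 208.9] 0.58 [549. 325.  57.] [548. 324.]
blue_jar [152.7 231.4] 0.8 [506. 236.  57.] [506. 235.]
green_jar [179.2 246.4] 0.91 [478. 182.  61.] [478. 182.]
green_jar [135.3 231.6] 0.48 [509. 290.   4.] [505. 269.]
red_tag [125.  241.3] 0.77 [488. 308.   7.] [488. 308.]
yellow_tag [103.6 229.6] 0.51 [511. 356.   5.] [511. 354.]
blue_tag [145.6 251. ] 0.6 [469. 264.   7.] [469. 264.]
green_tag [170.5 26
[... 640 characters left out ...]
 192.]
green_jar [319.9 174.8] 0.59 [459.   8.  40.] [479.  15.]
red_tag [463.8 244.7] 0.44 [489. 318.   8.] [489. 318.]
yellow_tag [488.3 268.3] 0.43 [524. 368.   7.] [526. 368.]
blue_tag [440.7 231.9] 0.55 [475. 271.   8.] [476. 271.]
blue_tag [271.3 252.4] 0.22 [687.   8.  45.] [663.  -4.]
green_tag [413.6 212.4] 0.41 [447. 210.   8.] [448. 211.]
wood_rack [446.2 265.3] 0.57 [549. 298.   5.] [552. 297.]
metal_rack [203.  189.2] 0.77 [ 570. -213.    3.] [ 575. -209.]
wax_post [272.1 253. ] 0.94 [687.  10.  45.] [663.  -2.]
wax_post [488. 268.] 0.56 [523. 368.   7.] [525. 367.]
paste_pot [322.4 174.2] 0.6 [456.  13.  42.] [422.   1.]
paste_pot [444.4 247.1] 0.52 [550. 282.  52.] [511. 285.]
```

View pics/top0.png

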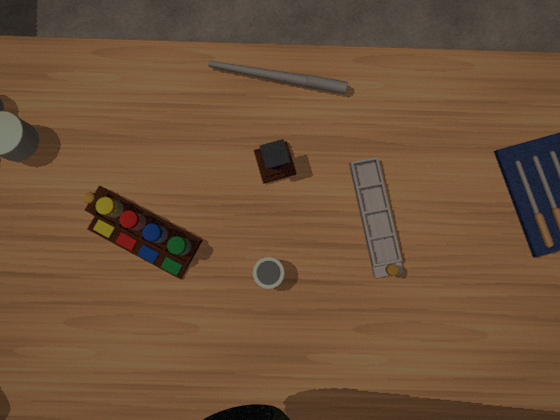

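View pics/scene0.png

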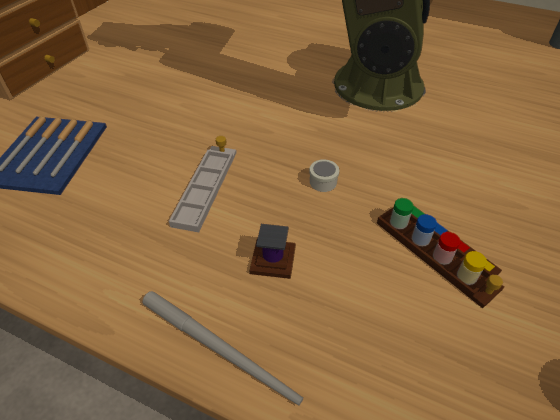

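```bash
python3 - <<'E'
import cv2,numpy as np
t=cv2.imread('pics/top0.png');s=cv2.imread('pics/scene0.png')
a=cv2.resize(t[150:285,335:415],None,fx=4.4,fy=4.4,interpolation=cv2.INTER_CUBIC)
b=cv2.resize(s[130:235,165:245],None,fx=4.4,fy=4.4,interpolation=cv2.INTER_CUBIC)
w=np.zeros((600,720,3),np.uint8);w[:a.shape[0],:a.shape[1]]=a;w[:b.shape[0],360:360+b.shape[1]]=b
cv2.imwrite('pics/c1.png',w)
hs={'red':(0,),'yellow':(27,),'blue':(110,),'green':(65,)}
for n,im,box in(('top',t,(80,185,205,280)),('scene',s,(375,190,505,305))):
    x0,y0,x1,y1=box;h=cv2.cvtColor(im[y0:y1,x0:x1],cv2.COLOR_BGR2HSV).astype(int)
    for k,(c,) in hs.items():
        d=np.abs((h[...,0]-c+90)%180-90);m=((d<(5 if k=='yellow' else 9 if k=='red' else 14))&(h[...,1]>180)&(h[...,2]>70)).astype(np.uint8)
        q=cv2.connectedComponentsWithStats(m)
        print(n,k,[(q[2][i][4],np.round(q[3][i]+[x0,y0],1)) for i in range(1,q[0]) if q[2][i][4]>20])
E
```

```text
top red [(np.int32(248), array([127.7, 218.8])), (np.int32(230), array([125.7, 241.1]))]
top yellow [(np.int32(231), array([103.9, 204.9])), (np.int32(218), array([103.3, 228. ]))]
top blue [(np.int32(225), array([151., 232.])), (np.int32(187), array([147.7, 253.7]))]
top green []
scene red [(np.int32(399), array([452.4, 242.3]))]
scene yellow [(np.int32(427), array([476.7, 261.8]))]
scene blue [(np.int32(312), array([429.8, 224.3]))]
scene green [(np.int32(266), array([406.9, 207.2]))]
```

View pics/c1.png

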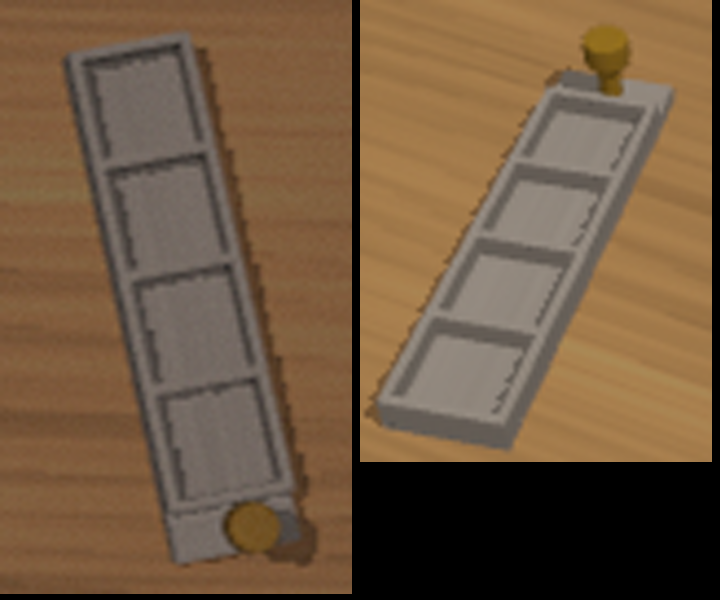

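```bash
python3 - <<'E'
from h import *
ct=eyes.camera('top');cs=eyes.camera('scene')
def q(c,x,y,ox,oy,z): return unproj(c,(x+.5)/4.4-.5+ox,(y+.5)/4.4-.5+oy,z)[:2]
T=[q(ct,*p,335,150,18) for p in((68,57),(187,36),(292,490),(172,513))]
S=[q(cs,*p,165,130,18) for p in((510-360,428),(380-360,405),(548-360,88),(660-360,108))]
for n,P in(('top',T),('scene',S)):
    P=np.array(P);print(n,P.round(1).tolist(),P.mean(0).round(1),[np.linalg.norm(P[i]-P[i-1]).round(1) for i in range(4)],
     'yaw',np.degrees(np.arctan2(*((P[2]+P[3]-P[0]-P[1])[::-1]))).round(2)-90)
print('knob top',q(ct,252,526,335,150,46),'scene',q(cs,245,35,165,130,46))
for n,p,z in(('rj',(127.7,218.8),60),('yj',(103.9,204.9),60),('bj',(151,232),60),('rt',(125.7,241.1),9),('yt',(103.3,228),9),('bt',(147.7,253.7),9)): print(n,unproj(ct,*p,z)[:2].round(1))
h=cv2.cvtColor(ct['color'],cv2.COLOR_BGR2HSV);print(h[246,178],h[265,172])
m=((abs(h[...,0].astype(int)-65)<25)&(h[...,1]>140)).astype(np.uint8);m[:,:150]=0;m[:,200:]=0
k=cv2.connectedComponentsWithStats(m)
for i in range(1,k[0]):
    if k[2][i][4]>40: print(k[2][i][4],k[3][i],unproj(ct,*k[3][i],60)[:2],unproj(ct,*k[3][i],9)[:2])
for u,v in((275,155),(270,274)): print(unproj(ct,u,v))
E
```

```text
top [[666.5, -159.2], [678.6, -217.2], [461.2, -264.0], [449.2, -207.6]] [ 563.9 -212. ] [np.float64(222.6), np.float64(59.2), np.float64(222.4), np.float64(57.7)] yaw -257.64
scene [[673.4, -154.7], [686.7, -213.7], [468.2, -263.0], [457.0, -202.9]] [ 571.3 -208.6] [np.float64(221.7), np.float64(60.5), np.float64(224.0), np.float64(61.1)] yaw -257.36
knob top [ 444.34916664 -236.66458116] scene [ 447.27960425 -238.03217172]
rj [529.6 286.1]
yj [555.9 334.9]
bj [504.8 238.7]
rt [488.3 306.2]
yt [514.3 354.9]
bt [463.4 258.8]
[ 65 164  76] [ 65 167  78]
272 [176.08455882 245.02941176] [480.70814465 188.22914254] [482.73342568 201.47595045]
218 [171.1559633  265.85321101] [440.45218387 195.17338772] [439.7676115  208.88765153]
[6.63756712e+02 5.22027177e-01 7.01098014e+01]
[428.99890817   4.24438261  41.2940735 ]
```

Call:
drive_tool:
  rows:
    - {"offset": [0, 0, 0], "spin": -8, "jaw": 94}
    - {"offset": [0, 0, 0], "spin": -8, "jaw": 94}
    - {"offset": [0, 0, 0], "spin": -8, "jaw": 94}
    - {"offset": [0, 0, 0], "spin": -8, "jaw": 94}
    - {"offset": [0, 0, 0], "spin": -8, "jaw": 94}
    - {"offset": [0, 0, 0], "spin": -7.3, "jaw": 94}
    - {"offset": [0, 0, 0], "spin": 0, "jaw": 94}
  force: 15

```text
clock: 2.1
eef_pos: [147.6, -529.8, 302.7]
eef_rot: [3.142, 0.0, 1.099]
wrist_force: [0.3, -0.2, 0.2]
finger_gap: 94.0
```

Call:
drive_tool:
  rows:
    - {"offset": [43.5, -1.5, 4], "spin": 0, "jaw": 94}
    - {"offset": [43.5, -1.5, 4], "spin": 0, "jaw": 94}
    - {"offset": [43.5, -1.5, 4], "spin": 0, "jaw": 94}
    - {"offset": [43.5, -1.5, 4], "spin": 0, "jaw": 94}
    - {"offset": [43.5, -1.5, 4], "spin": 0, "jaw": 94}
    - {"offset": [43.5, -1.5, 4], "spin": 0, "jaw": 94}
    - {"offset": [43.5, -1.5, 4], "spin": 0, "jaw": 94}
    - {"offset": [43.5, -1.5, 4], "spin": 0, "jaw": 94}
    - {"offset": [43.5, -1.5, 4], "spin": 0, "jaw": 94}
    - {"offset": [43.5, -1.5, 4], "spin": 0, "jaw": 94}
    - {"offset": [43.5, -1.5, 4], "spin": 0, "jaw": 94}
    - {"offset": [43.5, -1.5, 4], "spin": 0, "jaw": 94}
    - {"offset": [43.5, -1.5, 4], "spin": 0, "jaw": 94}
    - {"offset": [43.5, -1.5, 4], "spin": 0, "jaw": 94}
    - {"offset": [43.5, -1.5, 4], "spin": 0, "jaw": 94}
    - {"offset": [43.5, -1.5, 4], "spin": 0, "jaw": 94}
    - {"offset": [43.5, -1.5, 4], "spin": 0, "jaw": 94}
    - {"offset": [43.5, -1.5, 4], "spin": 0, "jaw": 94}
    - {"offset": [0, 0, 0], "spin": 0, "jaw": 94}
    - {"offset": [0, 0, 0], "spin": 0, "jaw": 94}

```text
clock: 4.1
eef_pos: [480.4, 179.7, 230.2]
eef_rot: [-3.141, 0.001, 1.096]
wrist_force: [-1.2, -0.6, 0.6]
finger_gap: 94.1
```

Call:
drive_tool:
  rows:
    - {"offset": [43, -1, 15], "spin": 0, "jaw": 94}
    - {"offset": [43, -1, 15], "spin": 0, "jaw": 94}
    - {"offset": [43, -1, 15], "spin": 0, "jaw": 94}
    - {"offset": [43.7, -1.2, 15], "spin": 0, "jaw": 94}
    - {"offset": [0, 0, 0], "spin": 0, "jaw": 94}
    - {"offset": [0, 0, 0], "spin": 0, "jaw": 94}

```text
clock: 4.7
eef_pos: [555.6, 334.0, 170.2]
eef_rot: [-3.141, 0.001, 1.096]
wrist_force: [-0.8, -0.1, 0.3]
finger_gap: 93.9
```

```bash
python3 - <<'E'
from h import *
print(manip.read_state()['eef_pos'])
a=eyes.camera('top')['color'][150:300,50:220];b=eyes.camera('scene')['color'][150:320,360:540]
cv2.imwrite('pics/g1.png',np.hstack([cv2.resize(a,(400,353)),cv2.resize(b,(400,378))[:353]]))
E
```

```text
[555.57714916 334.01378142 170.20376958]
```

View pics/g1.png

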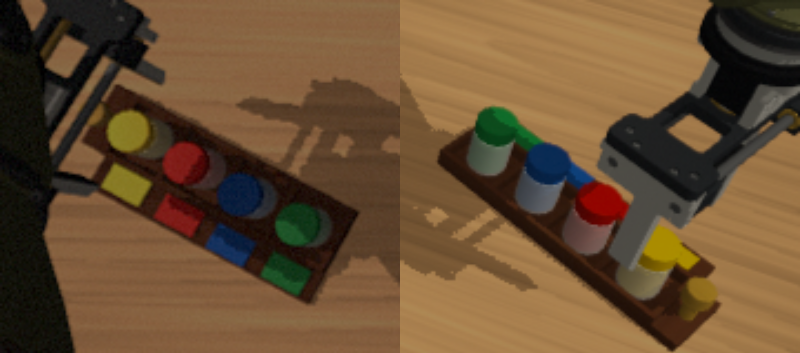

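```bash
cat >> h.py <<'E'
def proj(c,P):
    f=210/np.tan(np.radians(c['vfov'])/2);K=np.array([[f,0,c['cx']],[0,f,c['cy']],[0,0,1]])
    return cv2.projectPoints(np.array([P],float),np.array(c['rvec'],float),np.array(c['tvec'],float),K,None)[0].ravel()
E
python3 - <<'E'
from h import *
c=[eyes.camera('top'),eyes.camera('scene')]
p=np.array([555.6,334,73.2]);y=np.array([.889,-.4565,0])
o=[(50,150,2.353),(360,150,2.222)]
ims=[]
for cc,(ox,oy,s),(x1,y1) in zip(c,o,((220,300),(540,320))):
    im=cv2.resize(cc['color'][oy:y1,ox:x1],None,fx=4,fy=4,interpolation=cv2.INTER_CUBIC)
    for P,col in((p+47*y,(255,0,255)),(p-47*y,(255,0,255)),((555.3,335.4,60),(0,0,0)),((530.2,286.5,60),(0,0,0)),((505.2,237.5,60),(0,0,0)),((480.1,188.6,60),(0,0,0))):
        u=(proj(cc,P)-[ox,oy]+.5)*4; cv2.circle(im,tuple(int(i) for i in u),3,col,-1)
    ims.append(im[:600,:400] if ox==50 else im[100:600,280:680])
cv2.imwrite('pics/g2.png',np.hstack([cv2.copyMakeBorder(i,0,600-i.shape[0],0,400-i.shape[1],0) for i in ims]))
E
```

```text
(no output)
```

View pics/g2.png

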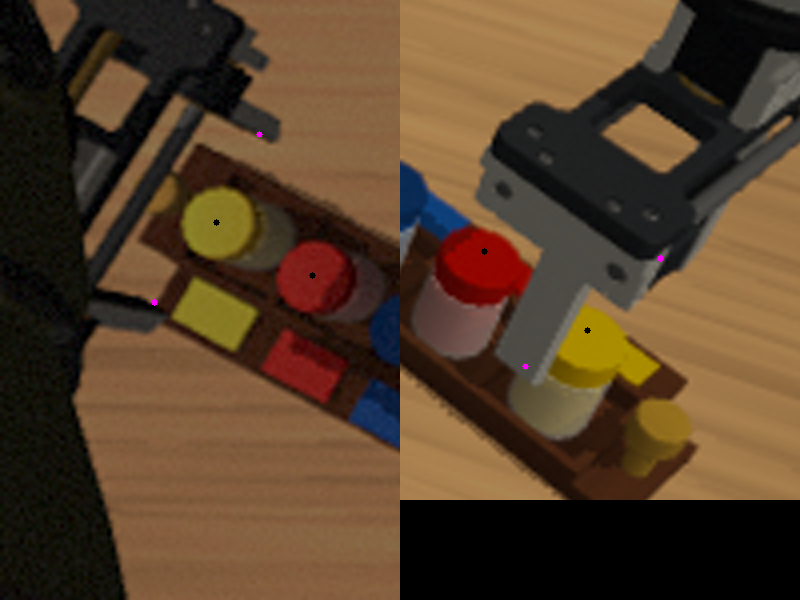

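Call:
drive_tool:
  rows:
    - {"offset": [0, 0, 12], "spin": 0, "jaw": 94}
    - {"offset": [0, 0, 13], "spin": 0, "jaw": 94}
    - {"offset": [0, 0, 12], "spin": 0, "jaw": 94}
    - {"offset": [0, 0, 12], "spin": 0, "jaw": 94}
    - {"offset": [0, 0, 0], "spin": 0, "jaw": 94}
    - {"offset": [0, 0, 0], "spin": 0, "jaw": 60}
    - {"offset": [0, 0, 0], "spin": 0, "jaw": 45}
    - {"offset": [0, 0, 0], "spin": 0, "jaw": 40}
    - {"offset": [0, 0, 0], "spin": 0, "jaw": 36}
    - {"offset": [0, 0, 0], "spin": 0, "jaw": 20}
    - {"offset": [0, 0, 0], "spin": 0, "jaw": 20}
    - {"offset": [0, 0, 0], "spin": 0, "jaw": 20}
    - {"offset": [0, 0, 0], "spin": 0, "jaw": 20}
  force: 15

```text
clock: 6.2
eef_pos: [555.7, 335.0, 121.7]
eef_rot: [3.142, -0.0, 1.097]
wrist_force: [1.0, -0.3, 0.2]
finger_gap: 35.8
```

Call:
drive_tool:
  rows:
    - {"offset": [0, 0, -10], "spin": 0, "jaw": 20}
    - {"offset": [0, 0, -20], "spin": 0, "jaw": 20}
    - {"offset": [0, 0, -30], "spin": 0, "jaw": 20}
    - {"offset": [0, 0, -30], "spin": 0, "jaw": 20}
    - {"offset": [0, 0, -20], "spin": 0, "jaw": 20}
    - {"offset": [0, 0, -10], "spin": 0, "jaw": 20}
    - {"offset": [0, 0, 0], "spin": 6.3, "jaw": 20}
    - {"offset": [0, 0, 0], "spin": 6.3, "jaw": 20}
    - {"offset": [0, 0, 0], "spin": 6.3, "jaw": 20}
    - {"offset": [0, 0, 0], "spin": 6.3, "jaw": 20}
    - {"offset": [0, 0, 0], "spin": 6.3, "jaw": 20}
    - {"offset": [0, 0, 0], "spin": 6.3, "jaw": 20}
    - {"offset": [0, 0, 0], "spin": 6.3, "jaw": 20}
    - {"offset": [0, 0, 0], "spin": 6.3, "jaw": 20}
    - {"offset": [0, 0, 0], "spin": 0, "jaw": 20}

```text
clock: 7.7
eef_pos: [555.5, 334.9, 241.2]
eef_rot: [3.141, 0.001, 0.216]
wrist_force: [0.1, 0.2, -1.5]
finger_gap: 35.7
```

Call:
drive_tool:
  rows:
    - {"offset": [-1.4, 15, 0], "spin": 0, "jaw": 20}
    - {"offset": [-1.4, 30, 0], "spin": 0, "jaw": 20}
    - {"offset": [-1.4, 30, 0], "spin": 0, "jaw": 20}
    - {"offset": [-1.4, 30, 0], "spin": 0, "jaw": 20}
    - {"offset": [-1.4, 30, 0], "spin": 0, "jaw": 20}
    - {"offset": [-1.4, 30, 0], "spin": 0, "jaw": 20}
    - {"offset": [-1.4, 30, 0], "spin": 0, "jaw": 20}
    - {"offset": [-1.4, 30, 0], "spin": 0, "jaw": 20}
    - {"offset": [-1.4, 30, 0], "spin": 0, "jaw": 20}
    - {"offset": [-1.4, 30, 0], "spin": 0, "jaw": 20}
    - {"offset": [-1.4, 30, 0], "spin": 0, "jaw": 20}
    - {"offset": [-1.4, 30, 0], "spin": 0, "jaw": 20}
    - {"offset": [-1.4, 30, 0], "spin": 0, "jaw": 20}
    - {"offset": [-1.4, 30, 0], "spin": 0, "jaw": 20}
    - {"offset": [-1.4, 30, 0], "spin": 0, "jaw": 20}
    - {"offset": [-1.4, 30, 0], "spin": 0, "jaw": 20}
    - {"offset": [-1.4, 30, 0], "spin": 0, "jaw": 20}
    - {"offset": [-1.4, 30, 0], "spin": 0, "jaw": 20}
    - {"offset": [0, 10.3, 0], "spin": 0, "jaw": 20}
    - {"offset": [0, 0, 0], "spin": 0, "jaw": 20}

```text
clock: 9.7
eef_pos: [646.1, -194.7, 241.2]
eef_rot: [-3.141, 0.001, 0.217]
wrist_force: [0.2, -0.7, -0.8]
finger_gap: 35.7
```

Call:
drive_tool:
  rows:
    - {"offset": [0, 0, 20], "spin": 0, "jaw": 20}
    - {"offset": [0, 0, 30], "spin": 0, "jaw": 20}
    - {"offset": [0, 0, 20], "spin": 0, "jaw": 20}
    - {"offset": [0, 0, 15], "spin": 0, "jaw": 20}
    - {"offset": [0, 0, 0], "spin": 0, "jaw": 20}
    - {"offset": [0, 0, 0], "spin": 0, "jaw": 20}

```text
clock: 10.3
eef_pos: [646.9, -192.7, 157.5]
eef_rot: [3.141, -0.001, 0.219]
wrist_force: [0.8, -0.8, -1.2]
finger_gap: 35.9
```

```bash
python3 - <<'E'
from h import *
s=manip.read_state();print(s['eef_pos'],s['eef_rot'],s['finger_gap'])
c=[eyes.camera('top'),eyes.camera('scene')]
ims=[]
C=np.array([566.5,-210.5]);d=np.array([.9763,.2164])
for cc,(ox,oy,x1,y1) in zip(c,((335,150,435,290),(150,120,250,260))):
    im=cv2.resize(cc['color'][oy:y1,ox:x1],None,fx=4,fy=4,interpolation=cv2.INTER_CUBIC)
    P=[(*(C+k*d),6) for k in(82.5,27.5,-27.5,-82.5)]
    e=s['eef_pos'];P+=[(e[0],e[1],e[2]-116)]
    n=np.array([-d[1],d[0]])
    P+=[(*(C+a*d+b*n),18) for a in(112.5,-112.5) for b in(30,-30)]
    for p in P:
        u=(proj(cc,p)-[ox,oy]+.5)*4; cv2.circle(im,tuple(int(i) for i in u),2,(255,0,255),-1)
    ims.append(im)
cv2.imwrite('pics/m1.png',np.hstack(ims))
E
```

```text
[ 646.913404   -192.74794231  157.54021444] [ 3.14118469e+00 -7.56678125e-04  2.18587853e-01] 35.87589087762643
```

View pics/m1.png

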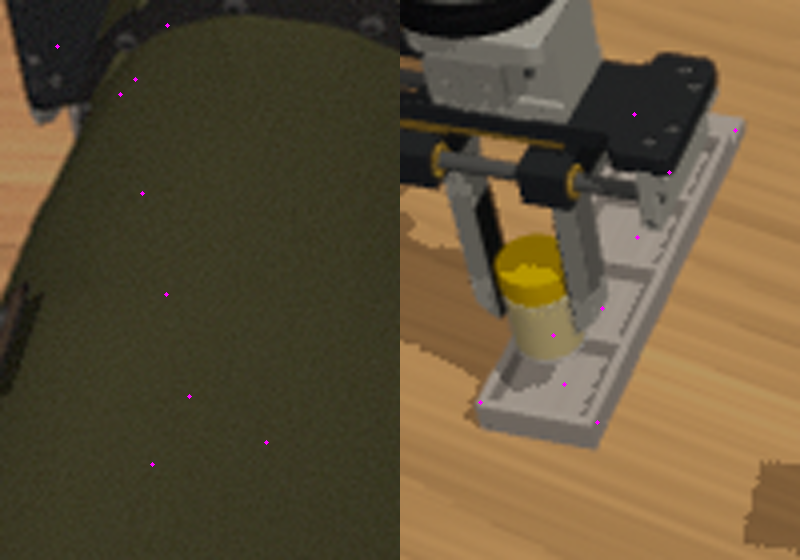

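Call:
drive_tool:
  rows:
    - {"offset": [-3, 0, 8], "spin": 0, "jaw": 20}
    - {"offset": [0, 0, 8], "spin": 0, "jaw": 20}
    - {"offset": [0, 0, 6], "spin": 0, "jaw": 20}
    - {"offset": [0, 0, 4], "spin": 0, "jaw": 20}
    - {"offset": [0, 0, 0], "spin": 0, "jaw": 20}
    - {"offset": [0, 0, 0], "spin": 0, "jaw": 20}

```text
clock: 11.0
eef_pos: [643.8, -193.8, 130.7]
eef_rot: [3.142, -0.0, 0.218]
wrist_force: [-0.8, 0.3, -0.2]
finger_gap: 35.8
```

```bash
python3 - <<'E'
from h import *
s=manip.read_state();print(s['eef_pos'],s['wrist_force'])
c=eyes.camera('scene')
cv2.imwrite('pics/m2.png',cv2.resize(c['color'][160:240,155:235],None,fx=7,fy=7,interpolation=cv2.INTER_CUBIC))
E
```

```text
[ 643.80396551 -193.7829128   130.68544466] [-0.80780448  0.31559298 -0.24317859]
```

View pics/m2.png

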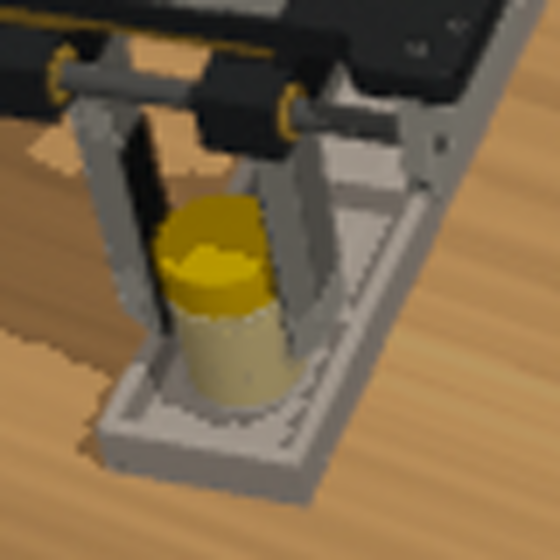

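Call:
drive_tool:
  rows:
    - {"offset": [0, 0, 3], "spin": 0, "jaw": 20}
    - {"offset": [0, 0, 3], "spin": 0, "jaw": 20}
    - {"offset": [0, 0, 2], "spin": 0, "jaw": 20}
    - {"offset": [0, 0, 0], "spin": 0, "jaw": 20}
    - {"offset": [0, 0, 0], "spin": 0, "jaw": 20}

```text
clock: 11.55
eef_pos: [643.7, -193.8, 122.6]
eef_rot: [-3.142, 0.0, 0.218]
wrist_force: [0.2, 0.2, -1.2]
finger_gap: 35.8
```

Call:
drive_tool:
  rows:
    - {"offset": [0, 0, 0.8], "spin": 0, "jaw": 20}
    - {"offset": [0, 0, 0], "spin": 0, "jaw": 20}
    - {"offset": [0, 0, 0], "spin": 0, "jaw": 38}
    - {"offset": [0, 0, 0], "spin": 0, "jaw": 42}
    - {"offset": [0, 0, 0], "spin": 0, "jaw": 60}
    - {"offset": [0, 0, 0], "spin": 0, "jaw": 80}
    - {"offset": [0, 0, 0], "spin": 0, "jaw": 94}
    - {"offset": [0, 0, -30], "spin": 0, "jaw": 94}
    - {"offset": [0, 0, -40], "spin": 0, "jaw": 94}
    - {"offset": [0, 0, -48], "spin": 0, "jaw": 94}
    - {"offset": [0, 0, 0], "spin": 0, "jaw": 94}

```text
clock: 12.65
eef_pos: [645.2, -194.2, 247.4]
eef_rot: [3.136, -0.009, 0.218]
wrist_force: [0.3, -0.0, 0.0]
finger_gap: 92.9
```

Call:
drive_tool:
  rows:
    - {"offset": [-0.5, -20, 0], "spin": 0, "jaw": 94}
    - {"offset": [-0.6, -43, 0], "spin": 0, "jaw": 94}
    - {"offset": [-0.6, -43, 0], "spin": 0, "jaw": 94}
    - {"offset": [-0.6, -43, 0], "spin": 0, "jaw": 94}
    - {"offset": [-0.6, -43, 0], "spin": 0, "jaw": 94}
    - {"offset": [-0.6, -43, 0], "spin": 0, "jaw": 94}
    - {"offset": [-0.6, -43, 0], "spin": 0, "jaw": 94}
    - {"offset": [-0.6, -43, 0], "spin": 0, "jaw": 94}
    - {"offset": [-0.6, -43, 0], "spin": 0, "jaw": 94}
    - {"offset": [-0.6, -43, 0], "spin": 0, "jaw": 94}
    - {"offset": [-0.6, -43, 0], "spin": 0, "jaw": 94}
    - {"offset": [-0.4, -43.5, 0], "spin": 0, "jaw": 94}
    - {"offset": [0, 0, 0], "spin": -8.4, "jaw": 94}
    - {"offset": [0, 0, 0], "spin": -8.4, "jaw": 94}
    - {"offset": [0, 0, 0], "spin": -8.4, "jaw": 94}
    - {"offset": [0, 0, 0], "spin": -8.4, "jaw": 94}
    - {"offset": [0, 0, 0], "spin": -8.4, "jaw": 94}
    - {"offset": [0, 0, 0], "spin": -8.4, "jaw": 94}
    - {"offset": [0, 0, 0], "spin": 0, "jaw": 94}
    - {"offset": [0, 0, 0], "spin": 0, "jaw": 94}

```text
clock: 14.65
eef_pos: [530.4, 286.6, 239.7]
eef_rot: [-3.142, 0.0, 1.093]
wrist_force: [0.4, 0.9, 0.1]
finger_gap: 93.9
```

```bash
python3 - <<'E'
from h import *
c=[eyes.camera('top'),eyes.camera('scene')]
ims=[]
C=np.array([564,-211]);d=np.array([.9763,.2164]);n=np.array([-d[1],d[0]])
for cc,(ox,oy,x1,y1) in zip(c,((335,145,435,285),(150,130,250,240))):
    im=cv2.resize(cc['color'][oy:y1,ox:x1],None,fx=4,fy=4,interpolation=cv2.INTER_CUBIC)
    P=[(*(C+82.5*d),60)]+[(*(C+a*d+b*n),18) for a in(112.5,-112.5) for b in(30,-30)]
    for p in P:
        u=(proj(cc,p)-[ox,oy]+.5)*4; cv2.circle(im,tuple(int(i) for i in u),2,(255,0,255),-1)
    ims.append(cv2.copyMakeBorder(im,0,560-len(im),0,0,0))
cv2.imwrite('pics/m3.png',np.hstack(ims))
E
```

```text
(no output)
```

View pics/m3.png

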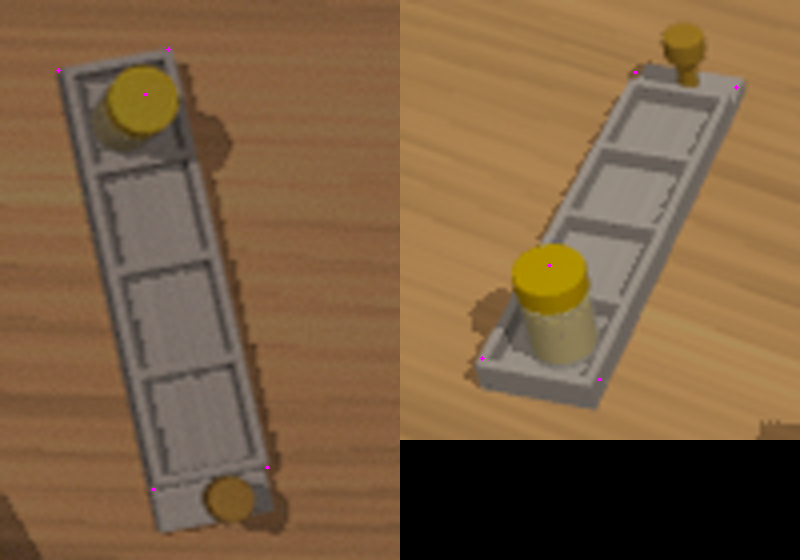

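Call:
drive_tool:
  rows:
    - {"offset": [0, 0, 25], "spin": 0, "jaw": 94}
    - {"offset": [0, 0, 30], "spin": 0, "jaw": 94}
    - {"offset": [0, 0, 25], "spin": 0, "jaw": 94}
    - {"offset": [0, 0, 20], "spin": 0, "jaw": 94}
    - {"offset": [0, 0, 18], "spin": 0, "jaw": 94}
    - {"offset": [0, 0, 0], "spin": 0, "jaw": 94}
    - {"offset": [0, 0, 0], "spin": 0, "jaw": 60}
    - {"offset": [0, 0, 0], "spin": 0, "jaw": 45}
    - {"offset": [0, 0, 0], "spin": 0, "jaw": 40}
    - {"offset": [0, 0, 0], "spin": 0, "jaw": 36}
    - {"offset": [0, 0, 0], "spin": 0, "jaw": 20}
    - {"offset": [0, 0, 0], "spin": 0, "jaw": 20}
    - {"offset": [0, 0, 0], "spin": 0, "jaw": 20}
    - {"offset": [0, 0, 0], "spin": 0, "jaw": 20}

```text
clock: 16.15
eef_pos: [530.4, 286.6, 121.9]
eef_rot: [3.142, -0.0, 1.097]
wrist_force: [0.0, -0.3, 1.0]
finger_gap: 35.9
```

Call:
drive_tool:
  rows:
    - {"offset": [0, 0, -10], "spin": 0, "jaw": 20}
    - {"offset": [0, 0, -20], "spin": 0, "jaw": 20}
    - {"offset": [0, 0, -30], "spin": 0, "jaw": 20}
    - {"offset": [0, 0, -30], "spin": 0, "jaw": 20}
    - {"offset": [0, 0, -20], "spin": 0, "jaw": 20}
    - {"offset": [0, 0, -10], "spin": 0, "jaw": 20}
    - {"offset": [0, 0, 0], "spin": 6.3, "jaw": 20}
    - {"offset": [0, 0, 0], "spin": 6.3, "jaw": 20}
    - {"offset": [0, 0, 0], "spin": 6.3, "jaw": 20}
    - {"offset": [0, 0, 0], "spin": 6.3, "jaw": 20}
    - {"offset": [0, 0, 0], "spin": 6.3, "jaw": 20}
    - {"offset": [0, 0, 0], "spin": 6.3, "jaw": 20}
    - {"offset": [0, 0, 0], "spin": 6.3, "jaw": 20}
    - {"offset": [0, 0, 0], "spin": 6.3, "jaw": 20}
    - {"offset": [0, 0, 0], "spin": 0, "jaw": 20}
    - {"offset": [0, 0, 0], "spin": 0, "jaw": 20}

```text
clock: 17.75
eef_pos: [530.3, 286.6, 241.6]
eef_rot: [3.141, 0.001, 0.221]
wrist_force: [-0.6, 0.4, -1.3]
finger_gap: 35.6
```

Call:
drive_tool:
  rows:
    - {"offset": [-2.7, 15, 0], "spin": 0, "jaw": 20}
    - {"offset": [-2.7, 30, 0], "spin": 0, "jaw": 20}
    - {"offset": [-2.7, 30, 0], "spin": 0, "jaw": 20}
    - {"offset": [-2.7, 30, 0], "spin": 0, "jaw": 20}
    - {"offset": [-2.7, 30, 0], "spin": 0, "jaw": 20}
    - {"offset": [-2.7, 30, 0], "spin": 0, "jaw": 20}
    - {"offset": [-2.7, 30, 0], "spin": 0, "jaw": 20}
    - {"offset": [-2.7, 30, 0], "spin": 0, "jaw": 20}
    - {"offset": [-2.7, 30, 0], "spin": 0, "jaw": 20}
    - {"offset": [-2.7, 30, 0], "spin": 0, "jaw": 20}
    - {"offset": [-2.7, 30, 0], "spin": 0, "jaw": 20}
    - {"offset": [-2.7, 30, 0], "spin": 0, "jaw": 20}
    - {"offset": [-2.7, 30, 0], "spin": 0, "jaw": 20}
    - {"offset": [-2.7, 30, 0], "spin": 0, "jaw": 20}
    - {"offset": [-2.7, 30, 0], "spin": 0, "jaw": 20}
    - {"offset": [-2.7, 30, 0], "spin": 0, "jaw": 20}
    - {"offset": [-2.6, 28, 0], "spin": 0, "jaw": 20}
    - {"offset": [0, 0, 0], "spin": 0, "jaw": 20}
    - {"offset": [0, 0, 0], "spin": 0, "jaw": 20}

```text
clock: 19.65
eef_pos: [591.5, -205.3, 241.6]
eef_rot: [-3.141, 0.0, 0.218]
wrist_force: [0.3, 0.1, -0.3]
finger_gap: 35.5
```

Call:
drive_tool:
  rows:
    - {"offset": [0, 0, 20], "spin": 0, "jaw": 20}
    - {"offset": [0, 0, 30], "spin": 0, "jaw": 20}
    - {"offset": [0, 0, 25], "spin": 0, "jaw": 20}
    - {"offset": [0, 0, 15], "spin": 0, "jaw": 20}
    - {"offset": [0, 0, 10], "spin": 0, "jaw": 20}
    - {"offset": [0, 0, 7], "spin": 0, "jaw": 20}
    - {"offset": [0, 0, 4], "spin": 0, "jaw": 20}
    - {"offset": [0, 0, 0], "spin": 0, "jaw": 20}
    - {"offset": [0, 0, 0], "spin": 0, "jaw": 20}

```text
clock: 20.55
eef_pos: [592.4, -204.7, 131.5]
eef_rot: [3.141, -0.001, 0.218]
wrist_force: [0.0, 0.2, -1.0]
finger_gap: 35.6
```

No contact (jar bottom inside the pocket). Lower the rest and release.

Call:
drive_tool:
  rows:
    - {"offset": [0, 0, 3], "spin": 0, "jaw": 20}
    - {"offset": [0, 0, 3], "spin": 0, "jaw": 20}
    - {"offset": [0, 0, 2], "spin": 0, "jaw": 20}
    - {"offset": [0, 0, 1], "spin": 0, "jaw": 20}
    - {"offset": [0, 0, 0.5], "spin": 0, "jaw": 20}
    - {"offset": [0, 0, 0], "spin": 0, "jaw": 20}

```text
clock: 21.15
eef_pos: [592.1, -204.6, 121.9]
eef_rot: [-3.141, 0.0, 0.218]
wrist_force: [-3.9, 1.7, 5.3]
finger_gap: 35.9
```

Call:
drive_tool:
  rows:
    - {"offset": [0, 0, 0], "spin": 0, "jaw": 38}
    - {"offset": [0, 0, 0], "spin": 0, "jaw": 42}
    - {"offset": [0, 0, 0], "spin": 0, "jaw": 60}
    - {"offset": [0, 0, 0], "spin": 0, "jaw": 80}
    - {"offset": [0, 0, 0], "spin": 0, "jaw": 94}
    - {"offset": [0, 0, 0], "spin": 0, "jaw": 94}
    - {"offset": [0, 0, -30], "spin": 0, "jaw": 94}
    - {"offset": [0, 0, -40], "spin": 0, "jaw": 94}
    - {"offset": [0, 0, -48], "spin": 0, "jaw": 94}
    - {"offset": [0, 0, 0], "spin": 0, "jaw": 94}
    - {"offset": [0, 0, 0], "spin": 0, "jaw": 94}

```text
clock: 22.25
eef_pos: [592.3, -204.7, 240.2]
eef_rot: [3.14, -0.002, 0.218]
wrist_force: [0.6, 0.5, -0.1]
finger_gap: 94.2
```

Call:
drive_tool:
  rows:
    - {"offset": [0.7, -20.6, 0], "spin": 0, "jaw": 94}
    - {"offset": [1, -43, 0], "spin": 0, "jaw": 94}
    - {"offset": [1, -43, 0], "spin": 0, "jaw": 94}
    - {"offset": [1, -43, 0], "spin": 0, "jaw": 94}
    - {"offset": [1, -43, 0], "spin": 0, "jaw": 94}
    - {"offset": [1, -43, 0], "spin": 0, "jaw": 94}
    - {"offset": [1, -43, 0], "spin": 0, "jaw": 94}
    - {"offset": [1, -43, 0], "spin": 0, "jaw": 94}
    - {"offset": [1, -43, 0], "spin": 0, "jaw": 94}
    - {"offset": [1, -43, 0], "spin": 0, "jaw": 94}
    - {"offset": [1, -43, 0], "spin": 0, "jaw": 94}
    - {"offset": [0, 0, 0], "spin": -8.4, "jaw": 94}
    - {"offset": [0, 0, 0], "spin": -8.4, "jaw": 94}
    - {"offset": [0, 0, 0], "spin": -8.4, "jaw": 94}
    - {"offset": [0, 0, 0], "spin": -8.4, "jaw": 94}
    - {"offset": [0, 0, 0], "spin": -8.4, "jaw": 94}
    - {"offset": [0, 0, 0], "spin": -8.4, "jaw": 94}
    - {"offset": [0, 0, 0], "spin": 0, "jaw": 94}
    - {"offset": [0, 0, 0], "spin": 0, "jaw": 94}

```text
clock: 24.15
eef_pos: [505.1, 237.5, 238.3]
eef_rot: [-3.14, 0.001, 1.093]
wrist_force: [-0.3, 0.1, -0.6]
finger_gap: 94.1
```

```bash
python3 - <<'E'
from h import *
c=[eyes.camera('top'),eyes.camera('scene')]
ims=[]
for cc,(ox,oy,x1,y1) in zip(c,((335,145,435,285),(150,130,250,240))):
    im=cv2.resize(cc['color'][oy:y1,ox:x1],None,fx=4,fy=4,interpolation=cv2.INTER_CUBIC)
    ims.append(cv2.copyMakeBorder(im,0,560-len(im),0,0,0))
cv2.imwrite('pics/m4.png',np.hstack(ims))
E
```

```text
(no output)
```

View pics/m4.png

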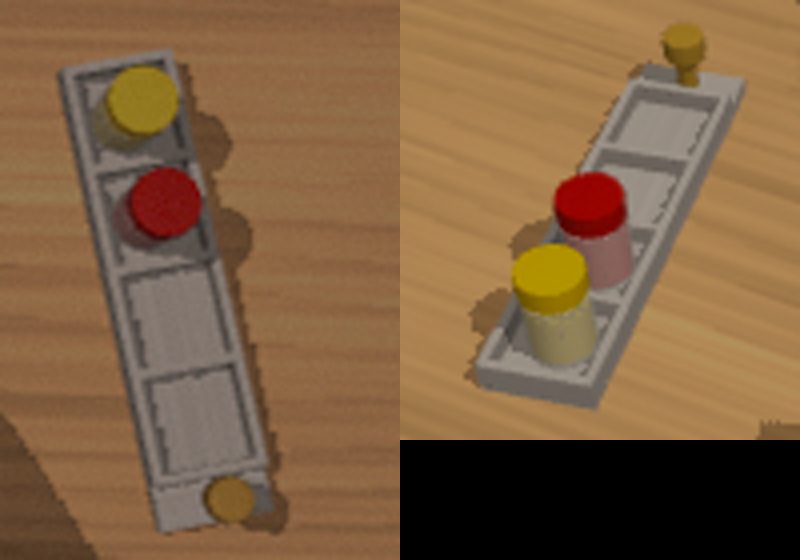

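Call:
drive_tool:
  rows:
    - {"offset": [0, 0, 25], "spin": 0, "jaw": 94}
    - {"offset": [0, 0, 30], "spin": 0, "jaw": 94}
    - {"offset": [0, 0, 25], "spin": 0, "jaw": 94}
    - {"offset": [0, 0, 20], "spin": 0, "jaw": 94}
    - {"offset": [0, 0, 16.5], "spin": 0, "jaw": 94}
    - {"offset": [0, 0, 0], "spin": 0, "jaw": 94}
    - {"offset": [0, 0, 0], "spin": 0, "jaw": 60}
    - {"offset": [0, 0, 0], "spin": 0, "jaw": 45}
    - {"offset": [0, 0, 0], "spin": 0, "jaw": 40}
    - {"offset": [0, 0, 0], "spin": 0, "jaw": 36}
    - {"offset": [0, 0, 0], "spin": 0, "jaw": 20}
    - {"offset": [0, 0, 0], "spin": 0, "jaw": 20}
    - {"offset": [0, 0, 0], "spin": 0, "jaw": 20}
    - {"offset": [0, 0, 0], "spin": 0, "jaw": 20}

```text
clock: 25.65
eef_pos: [505.3, 237.6, 122.9]
eef_rot: [3.142, -0.0, 1.097]
wrist_force: [-1.0, -0.0, -0.7]
finger_gap: 35.8
```

Call:
drive_tool:
  rows:
    - {"offset": [0, 0, -10], "spin": 0, "jaw": 20}
    - {"offset": [0, 0, -20], "spin": 0, "jaw": 20}
    - {"offset": [0, 0, -30], "spin": 0, "jaw": 20}
    - {"offset": [0, 0, -30], "spin": 0, "jaw": 20}
    - {"offset": [0, 0, -20], "spin": 0, "jaw": 20}
    - {"offset": [0, 0, -10], "spin": 0, "jaw": 20}
    - {"offset": [0, 0, 0], "spin": 6.3, "jaw": 20}
    - {"offset": [0, 0, 0], "spin": 6.3, "jaw": 20}
    - {"offset": [0, 0, 0], "spin": 6.3, "jaw": 20}
    - {"offset": [0, 0, 0], "spin": 6.3, "jaw": 20}
    - {"offset": [0, 0, 0], "spin": 6.3, "jaw": 20}
    - {"offset": [0, 0, 0], "spin": 6.3, "jaw": 20}
    - {"offset": [0, 0, 0], "spin": 6.3, "jaw": 20}
    - {"offset": [0, 0, 0], "spin": 6.3, "jaw": 20}
    - {"offset": [0, 0, 0], "spin": 0, "jaw": 20}
    - {"offset": [0, 0, 0], "spin": 0, "jaw": 20}

```text
clock: 27.25
eef_pos: [505.2, 237.6, 242.6]
eef_rot: [3.142, 0.001, 0.221]
wrist_force: [-0.1, -0.3, -0.2]
finger_gap: 35.4
```

Call:
drive_tool:
  rows:
    - {"offset": [-4.1, 15, 0], "spin": 0, "jaw": 20}
    - {"offset": [-4.1, 30, 0], "spin": 0, "jaw": 20}
    - {"offset": [-4.1, 30, 0], "spin": 0, "jaw": 20}
    - {"offset": [-4.1, 30, 0], "spin": 0, "jaw": 20}
    - {"offset": [-4.1, 30, 0], "spin": 0, "jaw": 20}
    - {"offset": [-4.1, 30, 0], "spin": 0, "jaw": 20}
    - {"offset": [-4.1, 30, 0], "spin": 0, "jaw": 20}
    - {"offset": [-4.1, 30, 0], "spin": 0, "jaw": 20}
    - {"offset": [-4.1, 30, 0], "spin": 0, "jaw": 20}
    - {"offset": [-4.1, 30, 0], "spin": 0, "jaw": 20}
    - {"offset": [-4.1, 30, 0], "spin": 0, "jaw": 20}
    - {"offset": [-4.1, 30, 0], "spin": 0, "jaw": 20}
    - {"offset": [-4.1, 30, 0], "spin": 0, "jaw": 20}
    - {"offset": [-4.1, 30, 0], "spin": 0, "jaw": 20}
    - {"offset": [-4.1, 30, 0], "spin": 0, "jaw": 20}
    - {"offset": [-4.1, 15.8, 0], "spin": 0, "jaw": 20}
    - {"offset": [0, 0, 0], "spin": 0, "jaw": 20}
    - {"offset": [0, 0, 0], "spin": 0, "jaw": 20}

```text
clock: 29.05
eef_pos: [538.3, -216.4, 242.7]
eef_rot: [-3.141, 0.0, 0.218]
wrist_force: [0.6, -0.6, -0.2]
finger_gap: 35.4
```

Call:
drive_tool:
  rows:
    - {"offset": [0, 0, 20], "spin": 0, "jaw": 20}
    - {"offset": [0, 0, 30], "spin": 0, "jaw": 20}
    - {"offset": [0, 0, 25], "spin": 0, "jaw": 20}
    - {"offset": [0, 0, 15], "spin": 0, "jaw": 20}
    - {"offset": [0, 0, 10], "spin": 0, "jaw": 20}
    - {"offset": [0, 0, 7], "spin": 0, "jaw": 20}
    - {"offset": [0, 0, 4], "spin": 0, "jaw": 20}
    - {"offset": [0, 0, 0], "spin": 0, "jaw": 20}
    - {"offset": [0, 0, 0], "spin": 0, "jaw": 20}

```text
clock: 29.95
eef_pos: [538.8, -216.8, 132.5]
eef_rot: [3.141, -0.001, 0.218]
wrist_force: [0.5, 0.7, -0.8]
finger_gap: 36.0
```

Call:
drive_tool:
  rows:
    - {"offset": [0, 0, 3], "spin": 0, "jaw": 20}
    - {"offset": [0, 0, 3], "spin": 0, "jaw": 20}
    - {"offset": [0, 0, 2], "spin": 0, "jaw": 20}
    - {"offset": [0, 0, 1], "spin": 0, "jaw": 20}
    - {"offset": [0, 0, 0.5], "spin": 0, "jaw": 20}
    - {"offset": [0, 0, 0], "spin": 0, "jaw": 20}

```text
clock: 30.55
eef_pos: [538.6, -216.7, 122.8]
eef_rot: [-3.141, 0.0, 0.218]
wrist_force: [-3.1, 2.0, 7.0]
finger_gap: 35.6
```

Call:
drive_tool:
  rows:
    - {"offset": [0, 0, 0], "spin": 0, "jaw": 38}
    - {"offset": [0, 0, 0], "spin": 0, "jaw": 42}
    - {"offset": [0, 0, 0], "spin": 0, "jaw": 60}
    - {"offset": [0, 0, 0], "spin": 0, "jaw": 80}
    - {"offset": [0, 0, 0], "spin": 0, "jaw": 94}
    - {"offset": [0, 0, 0], "spin": 0, "jaw": 94}
    - {"offset": [0, 0, -30], "spin": 0, "jaw": 94}
    - {"offset": [0, 0, -40], "spin": 0, "jaw": 94}
    - {"offset": [0, 0, -48], "spin": 0, "jaw": 94}
    - {"offset": [0, 0, 0], "spin": 0, "jaw": 94}
    - {"offset": [0, 0, 0], "spin": 0, "jaw": 94}

```text
clock: 31.65
eef_pos: [538.7, -216.8, 241.1]
eef_rot: [3.14, -0.002, 0.218]
wrist_force: [-0.5, -0.3, -0.7]
finger_gap: 93.6
```

Call:
drive_tool:
  rows:
    - {"offset": [3.5, -21.5, 0], "spin": 0, "jaw": 94}
    - {"offset": [3, -43, 0], "spin": 0, "jaw": 94}
    - {"offset": [3, -43, 0], "spin": 0, "jaw": 94}
    - {"offset": [3, -43, 0], "spin": 0, "jaw": 94}
    - {"offset": [3, -43, 0], "spin": 0, "jaw": 94}
    - {"offset": [3, -43, 0], "spin": 0, "jaw": 94}
    - {"offset": [3, -43, 0], "spin": 0, "jaw": 94}
    - {"offset": [3, -43, 0], "spin": 0, "jaw": 94}
    - {"offset": [3, -43, 0], "spin": 0, "jaw": 94}
    - {"offset": [3, -43, 0], "spin": 0, "jaw": 94}
    - {"offset": [0, 0, 0], "spin": -8.4, "jaw": 94}
    - {"offset": [0, 0, 0], "spin": -8.4, "jaw": 94}
    - {"offset": [0, 0, 0], "spin": -8.4, "jaw": 94}
    - {"offset": [0, 0, 0], "spin": -8.4, "jaw": 94}
    - {"offset": [0, 0, 0], "spin": -8.4, "jaw": 94}
    - {"offset": [0, 0, 0], "spin": -8.4, "jaw": 94}
    - {"offset": [0, 0, 0], "spin": 0, "jaw": 94}
    - {"offset": [0, 0, 0], "spin": 0, "jaw": 94}

```text
clock: 33.45
eef_pos: [479.9, 188.6, 239.4]
eef_rot: [-3.14, 0.001, 1.093]
wrist_force: [0.6, -0.1, 0.5]
finger_gap: 93.8
```

Call:
drive_tool:
  rows:
    - {"offset": [0, 0, 25], "spin": 0, "jaw": 94}
    - {"offset": [0, 0, 30], "spin": 0, "jaw": 94}
    - {"offset": [0, 0, 25], "spin": 0, "jaw": 94}
    - {"offset": [0, 0, 20], "spin": 0, "jaw": 94}
    - {"offset": [0, 0, 17.5], "spin": 0, "jaw": 94}
    - {"offset": [0, 0, 0], "spin": 0, "jaw": 94}
    - {"offset": [0, 0, 0], "spin": 0, "jaw": 60}
    - {"offset": [0, 0, 0], "spin": 0, "jaw": 45}
    - {"offset": [0, 0, 0], "spin": 0, "jaw": 40}
    - {"offset": [0, 0, 0], "spin": 0, "jaw": 36}
    - {"offset": [0, 0, 0], "spin": 0, "jaw": 20}
    - {"offset": [0, 0, 0], "spin": 0, "jaw": 20}
    - {"offset": [0, 0, 0], "spin": 0, "jaw": 20}
    - {"offset": [0, 0, 0], "spin": 0, "jaw": 20}

```text
clock: 34.85
eef_pos: [480.2, 188.7, 122.9]
eef_rot: [3.141, -0.0, 1.097]
wrist_force: [-0.4, -0.8, 0.7]
finger_gap: 36.1
```

Call:
drive_tool:
  rows:
    - {"offset": [0, 0, -10], "spin": 0, "jaw": 20}
    - {"offset": [0, 0, -20], "spin": 0, "jaw": 20}
    - {"offset": [0, 0, -30], "spin": 0, "jaw": 20}
    - {"offset": [0, 0, -30], "spin": 0, "jaw": 20}
    - {"offset": [0, 0, -20], "spin": 0, "jaw": 20}
    - {"offset": [0, 0, -10], "spin": 0, "jaw": 20}
    - {"offset": [0, 0, 0], "spin": 6.3, "jaw": 20}
    - {"offset": [0, 0, 0], "spin": 6.3, "jaw": 20}
    - {"offset": [0, 0, 0], "spin": 6.3, "jaw": 20}
    - {"offset": [0, 0, 0], "spin": 6.3, "jaw": 20}
    - {"offset": [0, 0, 0], "spin": 6.3, "jaw": 20}
    - {"offset": [0, 0, 0], "spin": 6.3, "jaw": 20}
    - {"offset": [0, 0, 0], "spin": 6.3, "jaw": 20}
    - {"offset": [0, 0, 0], "spin": 6.3, "jaw": 20}
    - {"offset": [0, 0, 0], "spin": 0, "jaw": 20}
    - {"offset": [0, 0, 0], "spin": 0, "jaw": 20}

```text
clock: 36.45
eef_pos: [480.0, 188.7, 242.6]
eef_rot: [3.142, 0.001, 0.221]
wrist_force: [-0.5, 0.3, -1.6]
finger_gap: 35.2
```

Call:
drive_tool:
  rows:
    - {"offset": [-5.7, 15, 0], "spin": 0, "jaw": 20}
    - {"offset": [-5.7, 30, 0], "spin": 0, "jaw": 20}
    - {"offset": [-5.7, 30, 0], "spin": 0, "jaw": 20}
    - {"offset": [-5.7, 30, 0], "spin": 0, "jaw": 20}
    - {"offset": [-5.7, 30, 0], "spin": 0, "jaw": 20}
    - {"offset": [-5.7, 30, 0], "spin": 0, "jaw": 20}
    - {"offset": [-5.7, 30, 0], "spin": 0, "jaw": 20}
    - {"offset": [-5.7, 30, 0], "spin": 0, "jaw": 20}
    - {"offset": [-5.7, 30, 0], "spin": 0, "jaw": 20}
    - {"offset": [-5.7, 30, 0], "spin": 0, "jaw": 20}
    - {"offset": [-5.7, 30, 0], "spin": 0, "jaw": 20}
    - {"offset": [-5.7, 30, 0], "spin": 0, "jaw": 20}
    - {"offset": [-5.7, 30, 0], "spin": 0, "jaw": 20}
    - {"offset": [-5.7, 20, 0], "spin": 0, "jaw": 20}
    - {"offset": [-5.6, 13.5, 0], "spin": 0, "jaw": 20}
    - {"offset": [0, 0, 0], "spin": 0, "jaw": 20}
    - {"offset": [0, 0, 0], "spin": 0, "jaw": 20}

```text
clock: 38.15
eef_pos: [484.7, -228.2, 242.8]
eef_rot: [-3.141, 0.0, 0.218]
wrist_force: [-0.4, 0.3, -1.3]
finger_gap: 36.1
```

Call:
drive_tool:
  rows:
    - {"offset": [0, 0, 20], "spin": 0, "jaw": 20}
    - {"offset": [0, 0, 30], "spin": 0, "jaw": 20}
    - {"offset": [0, 0, 25], "spin": 0, "jaw": 20}
    - {"offset": [0, 0, 15], "spin": 0, "jaw": 20}
    - {"offset": [0, 0, 10], "spin": 0, "jaw": 20}
    - {"offset": [0, 0, 7], "spin": 0, "jaw": 20}
    - {"offset": [0, 0, 4], "spin": 0, "jaw": 20}
    - {"offset": [0, 0, 0], "spin": 0, "jaw": 20}
    - {"offset": [0, 0, 0], "spin": 0, "jaw": 20}

```text
clock: 39.05
eef_pos: [485.2, -228.6, 132.4]
eef_rot: [3.141, -0.001, 0.218]
wrist_force: [-0.2, -0.0, -1.5]
finger_gap: 35.9
```

Call:
drive_tool:
  rows:
    - {"offset": [0, 0, 3], "spin": 0, "jaw": 20}
    - {"offset": [0, 0, 3], "spin": 0, "jaw": 20}
    - {"offset": [0, 0, 2], "spin": 0, "jaw": 20}
    - {"offset": [0, 0, 1], "spin": 0, "jaw": 20}
    - {"offset": [0, 0, 0.5], "spin": 0, "jaw": 20}
    - {"offset": [0, 0, 0], "spin": 0, "jaw": 20}

```text
clock: 39.65
eef_pos: [485.0, -228.5, 122.9]
eef_rot: [-3.141, 0.0, 0.218]
wrist_force: [-4.7, 2.5, 8.0]
finger_gap: 35.5
```

Call:
drive_tool:
  rows:
    - {"offset": [0, 0, 0], "spin": 0, "jaw": 38}
    - {"offset": [0, 0, 0], "spin": 0, "jaw": 42}
    - {"offset": [0, 0, 0], "spin": 0, "jaw": 60}
    - {"offset": [0, 0, 0], "spin": 0, "jaw": 80}
    - {"offset": [0, 0, 0], "spin": 0, "jaw": 94}
    - {"offset": [0, 0, 0], "spin": 0, "jaw": 94}
    - {"offset": [0, 0, -30], "spin": 0, "jaw": 94}
    - {"offset": [0, 0, -40], "spin": 0, "jaw": 94}
    - {"offset": [0, 0, -48], "spin": 0, "jaw": 94}
    - {"offset": [0, 0, 0], "spin": 0, "jaw": 94}
    - {"offset": [0, -40, 0], "spin": 0, "jaw": 94}
    - {"offset": [0, -40, 0], "spin": 0, "jaw": 94}
    - {"offset": [0, -40, 0], "spin": 0, "jaw": 94}
    - {"offset": [0, -40, 0], "spin": 0, "jaw": 94}
    - {"offset": [0, -40, 0], "spin": 0, "jaw": 94}
    - {"offset": [0, -40, 0], "spin": 0, "jaw": 94}
    - {"offset": [0, -40, 0], "spin": 0, "jaw": 94}
    - {"offset": [0, -40, 0], "spin": 0, "jaw": 94}
    - {"offset": [0, 0, 0], "spin": 0, "jaw": 94}
    - {"offset": [0, 0, 0], "spin": 0, "jaw": 94}

```text
clock: 41.65
eef_pos: [415.7, 84.3, 240.0]
eef_rot: [3.141, 0.0, 0.22]
wrist_force: [-0.3, -0.9, -0.4]
finger_gap: 93.8
```

```bash
python3 - <<'E'
from h import *
c=[eyes.camera('top'),eyes.camera('scene')]
ims=[]
for cc,(ox,oy,x1,y1) in zip(c,((255,145,435,295),(150,130,350,280))):
    im=cv2.resize(cc['color'][oy:y1,ox:x1],(400,int((y1-oy)*400/(x1-ox))),interpolation=cv2.INTER_CUBIC)
    ims.append(cv2.copyMakeBorder(im,0,560-len(im),0,0,0))
cv2.imwrite('pics/m5.png',np.hstack(ims))
C=np.array([565,-211]);d=np.array([-.9763,-.2164]);n=np.array([d[1],-d[0]])
for k in 'red yellow blue green'.split():
    r=finder.find_in('top',k+'_jar')[0];p=unproj(c[0],*r['uv'],60)[:2]-C;print(k,round(r['p'],2),'rack x',round(p@n,1),'y',round(p@d,1))
E
```

```text
red 0.83 rack x 13.4 y -29.5
yellow 0.81 rack x 7.9 y -71.5
blue 0.65 rack x 9.5 y 27.5
green 0.66 rack x 10.0 y 82.3
```

View pics/m5.png

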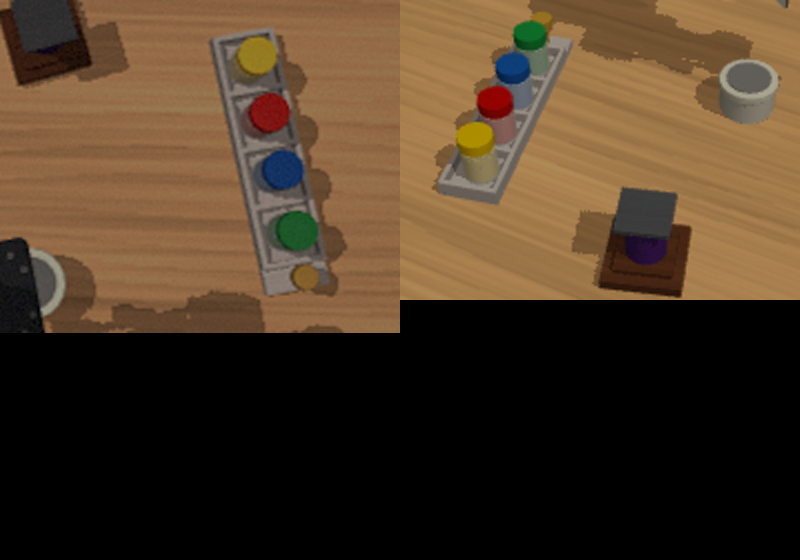

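```bash
python3 - <<'E'
from h import *
c=eyes.camera('top');h=cv2.cvtColor(c['color'],cv2.COLOR_BGR2HSV).astype(int)
C=np.array([565,-211]);d=np.array([-.9763,-.2164]);n=np.array([d[1],-d[0]])
for k,hu,w in(('red',0,8),('yellow',27,4),('blue',110,14),('green',65,20)):
    m=((abs((h[...,0]-hu+90)%180-90)<w)&(h[...,1]>(140 if k=='green' else 175))&(h[...,2]>60)).astype(np.uint8);m[:,:340]=0;m[:,415:]=0;m[:160]=0;m[260:]=0
    q=cv2.connectedComponentsWithStats(m);i=1+q[2][1:,4].argmax();u=q[3][i]
    P=unproj(c,*u,60)[:2];p=P-C;mm=(q[1]==i)
    print(k,q[2][i,4],P.round(1),'rack x',round(p@n,1),'y',round(p@d,1),'topz',np.median([unproj(c,x,y)[2] for y,x in zip(*np.where(cv2.erode(mm.astype(np.uint8),np.ones((3,3)))>0))]).round(1))
E
```

```text
red 240 [ 589.3 -202.7] rack x 2.8 y -25.6 topz 59.4
yellow 39 [ 635.7 -183.8] rack x 11.2 y -74.9 topz 62.9
blue 234 [ 537.7 -214.3] rack x 2.7 y 27.3 topz 59.6
green 243 [ 484.7 -226.3] rack x 2.4 y 81.7 topz 59.7
```

```bash
python3 - <<'E'
from h import *
c=eyes.camera('top');d=np.array([-.9763,-.2164]);n=np.array([d[1],-d[0]])
p=unproj(c,370.7,169.9,60);q=p[:2]-[565,-211];print(p,unproj(c,370.7,169.9),q@n,q@d)
print(unproj(c,275,155))
print(manip.sign_off())
E
```

```text
[ 641.11358838 -192.95470283   60.        ] [ 641.24697607 -193.0838229    59.46948947] 1.1466430979041433 -78.21469864545656
[6.63387479e+02 5.06297899e-01 7.14047884e+01]
the job is handed in; nothing more can be done
None
```

All four jars are in the metal rack in reverse order, and I handed the job in at about 42 s of the 102 s limit. From the far end towards the knob they stand yellow, red, blue, green. Yellow, which stood nearest the wooden rack's knob, is farthest from the metal rack's knob.

**Final position check (top camera):**

| Jar | Offset across the row | Offset along the row | Lid top height |
|---|---|---|---|
| Yellow | 1 mm | 4 mm | 59.5 mm |
| Red | 3 mm | 2 mm | 59.4 mm |
| Blue | 3 mm | 0 mm | 59.6 mm |
| Green | 2 mm | 1 mm | 59.7 mm |

The limit is 12 mm each way. A jar standing flat on its pocket floor should have its lid top at 60 mm.

**Bystanders:** the wax post measured within 1.5 mm of where it started. The paste pot showed no sign of having moved, but I only checked that by eye.

**Checks that disagreed:**
- **Scene camera:** it read about 7 mm farther out along the metal rack than the top camera. I corrected for this from where the held jar appeared in the picture.
- **Trained finder:** it put the jars 8–13 mm off across the row and yellow 11 mm off along it. It aims at the middle of what it sees rather than the lid, so I used lid colour instead.
- **Yellow lid mask:** the automatic mask caught only 39 pixels and gave a bad position. I measured that lid by hand, using its pixel position from an earlier picture; it looked the same in the last one.

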